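Hang the trimmings basket on the wash tub

ROBOT

A 7-joint arm with a two-finger parallel gripper is mounted at the origin on the work surface. World frame = base frame: x ahead of the robot, y to its left, z up, the work surface at z = 0. Lengths are in m, angles in rad, forces in N, time in s.
With the tool pointing down it reaches from about 0.4 to 0.85 m from the base axis. Payload 10.4 kg.
Tool frame: the origin (TCP) lies between the finger pads; the fingertips stand ahead of it and the grasp point (between the pads) lies 5 mm behind it (manip.tip_extent is the z of the fingertips in the tool frame, in m); z points along the fingers, y is the line along which they close (so a half turn about z gives the same grasp; the last joint's range is limited). The gripper opens to 85 mm and grips with 20 to 120 N. Pads are 22 mm wide; open, the fingers measure 114 mm over their backs; the gripper's body (76 mm by 85 mm) begins 54 mm behind the grasp point. The pads swing forward as they close: fully open they stand 13 mm farther back than shut.
Start: joints at [-1.335, 0.332, -0.065, 1.46, 0.022, 1.35, -0.088], TCP at [0.16, 0.604, 0.245] pointing down, gripper open.
Joint ranges: [-2.6, 2.6], [-0.5, 2.12], [-1.47, 1.34], [0.16, 2.42], [-1.27, 4.41], [0.06, 2.06], [-2.6, 2.6]. Speed limits (rad/s): [2.22, 2.22, 2.79, 2.79, 3.14, 3.14, 3.14].

INTERFACE

Orientations are given as a unit quaternion [x, y, z, w].
In Python, from workcell import status, viewer, manip gives the robot as it stands.
- The arm moves only by the tool play_rows, never from a script. Its argument "plan" is one flat list of numbers, 7 for each row, row after row: the turn, a rotation vector about the tool's x, y, z in degrees, then the shift along the tool's x, y, z in m, then the opening, from 0 (shut) to 1 (fully open). In form: [ax, ay, az, dx, dy, dz, grip, ax, ay, az, dx, dy, dz, grip, ...]. A call has 1 to 20 rows; each row is the pose to reach, as a shift and turn from the pose commanded when the call began, along the tool's axes at that moment; what a row does not reach only later rows make up. A row lasts 1/8 s, in which the tool goes at most 62.5 mm and 10.7 degrees, less where a joint would pass 70% of its speed; a pose out of reach is approached as far as the arm can. A call with a gripper value outside its range is refused whole. The fingers move at their own pace and stop on an object; "squeeze" is the grip in N (left out, the last holds). Time passes only in rows, so rows that repeat a pose let the fingers close. It gives the time, the measured TCP pose, the force, the opening and the grip force at its end, in the units of the state.
- status.get_obs(): the state, without advancing time (a new reading comes with each control period).
- viewer.camera(name): name is "side" or "top"; returns the picture (384x512x3 uint8, red, green, blue); there is no depth.
- viewer.camera_model(name): a dict with "fx", "fy", "cx", "cy" (pixels), "R" (3x3) and "t" (3): a world point X has camera coordinates R X + t. Camera axes: x right, y down, z forward; pixel columns grow to the right and rows downward; lengths in m; the calibration is good to about 2 mm. A picture is of the moment at which its call begins. camera_model takes no time and is no camera call.
- manip.hand_in(): hands the job in; it is judged then, once.
The state is a dict: "clock": time; "joint_pos": joint angles; "joint_velocities": joint speeds; "tau": joint torques, N m; "position": TCP position; "ee_rot": TCP orientation; "ft_force": force on the tool from outside, world axes, zero at the start; "torque": the same for the moment, N m; "grip_width": opening from 0.0 (shut) to 1.0 (fully open); "grasp_force": force on a finger pad.
Only numpy, scipy, OpenCV 4.12 (cv2) and the standard library are available. Lean on these libraries where they do the work, as an engineer would, in place of code of your own. Each camera call takes 0.05 s, during which the arm holds its last target. There are 200 camera calls.

TASK

Take the steel hook-on trimmings basket off the bench and hang it inside the blue wash tub, on the wall nearest the robot: bent lip outside the wall, basket inside, first hooked down on the rim of the free stretch well clear of the yellow keeper. With it sitting fully down on the rim, slide it along the wall, under the keeper, until it is up against the yellow stop, then let it go hanging there. The tub sits loosely in its stand, so its exact height and wall position must be felt: press gently, never harder than about 2.5 kg of force on the tub or stand, and leave the other things on the bench where they are.

Things in the scene. Friction and masses are not known exactly. Their poses are not given: they have to be found in the camera images.
- basket_tab (a point): Centre of the black upright grip tab on top of the loose steel hook-on basket (0.2-0.4 kg, standing upright on the bench). Tab 9 mm thick (x), 28 mm wide (y), from 36.5 mm below to 20 mm above this point, which is 125 mm above the basket's underside. Basket axes: x from bent lip to bin, y along its 80 mm width, z up.
- basket_slot (a point): Mid underside of the basket's bridge, 40 mm straight below basket_tab, same axes; it rests on the rim when hung. Slot below it is 9 mm wide in x (-4.5 to +4.5) between lip and back plate, both 3 mm thick and 80 mm wide; bridge 3 mm thick. Lip reaches 22 mm below this point, back plate 85 mm; the bin (45 mm tall, at the bottom) reaches to x = +57.5 mm.
- stand: Low red steel stand fixed on the bench, posts 85 mm tall, holding the blue open tub (220 mm in x, 280 in y, 115 tall, 5 mm walls; persimmons on its floor in the +x half). Origin on the bench below the nominal tub centre; x away from the robot, y along the wall to hang on (the -x wall), z up. Tub stays put but its feet give 1 mm per 6 N downward; tub frame: under its floor centre, same axes.
- wall_nominal (a point): Point fixed to the stand, at x = -107.5, y = 0, z = 143 mm in its frame, same axes: the NOMINAL middle of the near wall's rim top. The tub sits loosely: its true wall lies up to 15 mm either way in x and its true rim up to 8 mm higher or lower, neither measured (y is true). Wall 5 mm thick; rim free from y = -135 to +78 mm.
- stop_nominal (a point): Point fixed to the stand, same axes, at the nominal rim (y true, x and z as loose as wall_nominal), 100 mm in +y from wall_nominal: face of the yellow stop block on the rim, 14 mm tall. From it the keeper roof, 30 mm wide, 3 mm thick, underside 11 mm above the rim, reaches 22 mm back in -y. Hung home, the basket's centre is 40 mm in -y from this point.
- mug: White mug, loose bystander, 76 mm across, 85 mm tall; origin at its underside.
- fruit_a: Loose persimmon, 66 mm across, 40 mm tall; origin at its underside. Bystander.
- fruit_b: Loose persimmon like fruit_a. Bystander.
- bottle: White bottle with green cap, 66 mm across, 170 mm tall; origin at its underside. Bystander.
- jar: Amber jar with steel lid, 70 mm across, 90 mm tall; origin at its underside. Bystander.
- brush: Brush lying on the bench, loose bystander; origin at its underside, x along it.
- basket_bin (a point): Centre of the basket's bin, half-way up it: 32.5 mm in +x from basket_tab and 22 mm above the basket's underside; same axes.
Things that resemble listed ones, but are neither listed nor needed, are in the scene too. What is shaped like the part that bears basket_tab but pink or purple is not meant.

How it is judged:
On the way:
1. the basket is hooked right down on the rim of the near wall, bin inside the tub, its centre clear of the keeper (z of basket_slot in the frame of tub between 0.112 and 0.1175 m and x of basket_slot in the frame of tub between -0.1125 and -0.1025 m and y of basket_slot in the frame of stand between -0.1 and 0.02 m and angle between basket_slot's own z axis and vertical below 0.12 rad and x of basket_bin in the frame of tub above -0.095 m), for 0.2 s.
At the end, for the whole second after the job is handed in: the basket hangs upright (within 7 degrees) and still inside the tub with the near wall in its slot and its bridge down on the rim (within 3 mm), its side within 3 mm of the yellow stop, released (z of basket_slot in the frame of tub between 0.112 and 0.1175 m and x of basket_slot in the frame of tub between -0.1125 and -0.1025 m and y of basket_slot in the frame of stand between 0.057 and 0.062 m and angle between basket_slot's own z axis and vertical below 0.12 rad and linear speed of basket below 0.01 m/s and x of basket_bin in the frame of tub above -0.095 m); the robot touches nothing.
It fails at once if the tub or its stand is pressed with more than 25 N (contact force between stand and anything else above 25 N).
It fails at once if a bystander is moved by more than 25 mm (distance of any of mug, fruit_a, fruit_b, bottle, jar, brush from where it was at the start of the episode above 0.025 m).
It also fails if it takes over 58 s, if anything falls off the work surface, if the arm or the gripper's body presses on something with over 40 N, if the wrist force passes 120 N, or if a joint passes its speed limit or range.

## Working session

There is one attempt and no reset: what is moved stays moved. The work goes in short steps, Python scripts to look and compute and a tool call to move; the robot and the scene stay as the last step left them, time stands still between calls to the robot, and variables do not carry over. Pictures are saved under pics/ and viewed, at most 10 in all, crops included, and the job is handed in when it is done.

Besides the shell and the picture viewer there is one more tool, called after ">>>" as name(argument=value, ...), one argument or row to a line, values as JSON. play_rows: Moves the arm, as the interface text tells. Its arguments: {"type":"object","properties":{"plan":{"type":"array","items":{"type":"number"}},"squeeze":{"type":"number"}},"required":["plan"]}

```bash
mkdir -p pics; ls; python3 - <<'E'
from workcell import status, viewer, manip
import cv2, json
o=status.get_obs(); print(o); print(manip.tip_extent)
for n in("side","top"):
    im=viewer.camera(n); cv2.imwrite(f"pics/{n}0.png",cv2.resize(im[:,:,::-1],(800,600),interpolation=cv2.INTER_CUBIC)); cv2.imwrite(f"pics/raw_{n}0.png",im[:,:,::-1]); print(n,viewer.camera_model(n))
E
```

```text
pics
{'clock': 0.0, 'joint_pos': array([-1.33460125,  0.33287436, -0.06470545,  1.46096031,  0.0215899 ,
        1.34988208, -0.08849601]), 'joint_velocities': array([-4.82276224e-05, -1.67606952e-03,  4.77935781e-04, -2.60991667e-04,
       -7.54629186e-04,  1.40204288e-03, -6.91244501e-04]), 'tau': array([-5.63116118e-04, -6.25439286e+01,  4.88117512e-02, -3.91606021e+01,
        1.62328844e-02,  9.64650797e-03,  1.15056773e-05]), 'position': array([0.15985375, 0.60384044, 0.2445053 ]), 'ee_rot': array([ 1.29022673e-01,  9.91641386e-01, -7.11540305e-04, -6.49794005e-05]), 'ft_force': array([-0.22485405, -0.09437892, -0.46841685]), 'torque': array([-0.00311465,  0.04822026,  0.02586214]), 'grasp_force': 0.0, 'grip_width': 1.0023868570208974}
0.014
side {'fx': 381.86980136380765, 'fy': 381.86980136380765, 'cx': 253.04084038740615, 'cy': 195.8279575328104, 'R': array([[-0.99057187, -0.13696971, -0.00258367],
       [-0.08795363,  0.65031826, -0.75455306],
       [ 0.10503112, -0.74721179, -0.65623396]]), 't': array([0.47450612, 0.10248294, 1.46471596])}
top {'fx': 432.62979709071374, 'fy': 432.62979709071374, 'cx': 250.25509379468835, 'cy': 187.13198122561832, 'R': array([[ 0.01738618, -0.99980339, -0.00953446],
       [-0.99621385, -0.01650979, -0.08535451],
       [ 0.08518032,  0.01098235, -0.99630502]]), 't': array([0.00831155, 0.52335392, 1.46797028])}
```

View pics/side0.png

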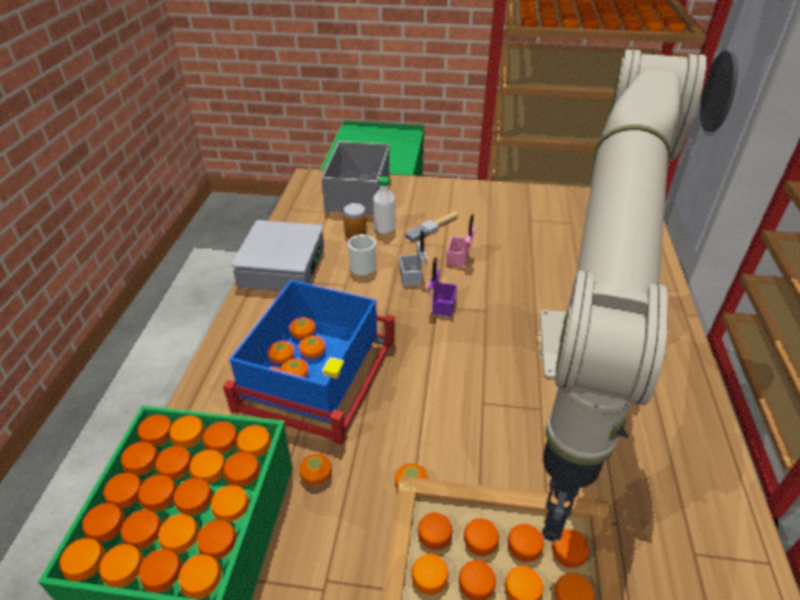

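View pics/top0.png

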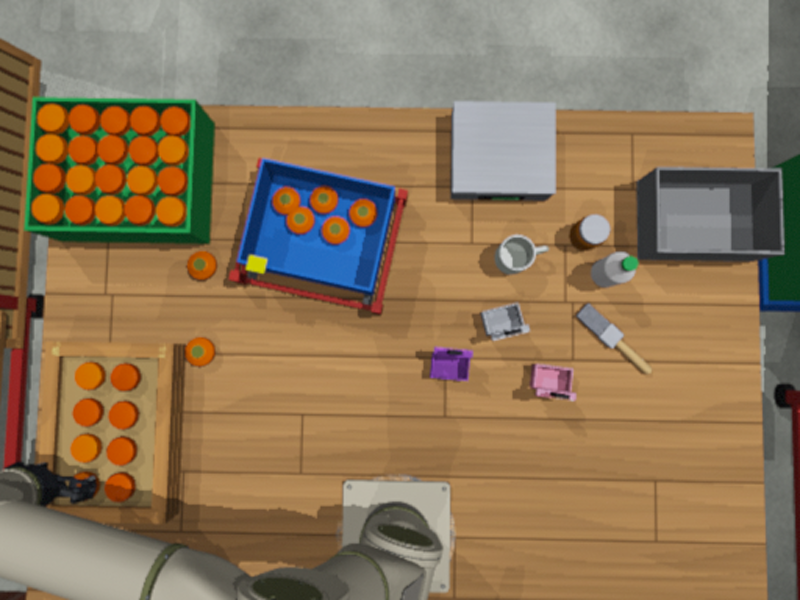

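The side view shows the grey basket at about (412,268) with its black tab at (421,243). The top view shows it at (503,322). In the top view the blue tub is at about (318,225) with the yellow stop at (256,265). Next I'll zoom in on the basket and tub.

```bash
python3 - <<'E'
import cv2, numpy as np
s=cv2.imread('pics/raw_side0.png'); t=cv2.imread('pics/raw_top0.png')
z=lambda im,x,y,w,h,f:cv2.resize(im[y:y+h,x:x+w],(w*f,h*f),interpolation=cv2.INTER_NEAREST)
a=z(s,245,140,60,60,6); b=z(t,295,185,60,60,6)      # 360 each
c=z(t,145,95,130,110,3)
d=z(s,140,175,120,110,3)
cv2.imwrite('pics/crop1.png',np.vstack([np.hstack([a,b])]))
h=max(c.shape[0],d.shape[0]); 
cv2.imwrite('pics/crop2.png',np.hstack([c,d]))
E
```

```text
(no output)
```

View pics/crop1.png

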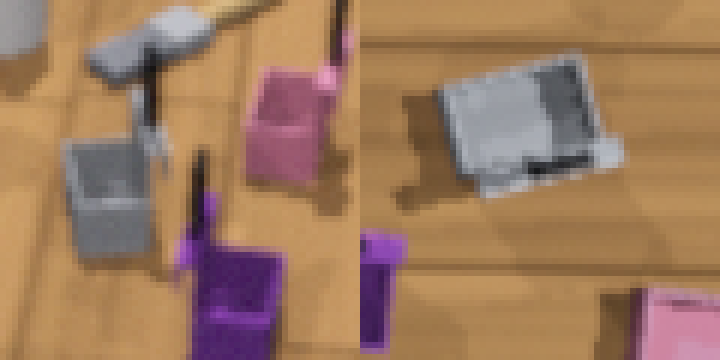

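View pics/crop2.png

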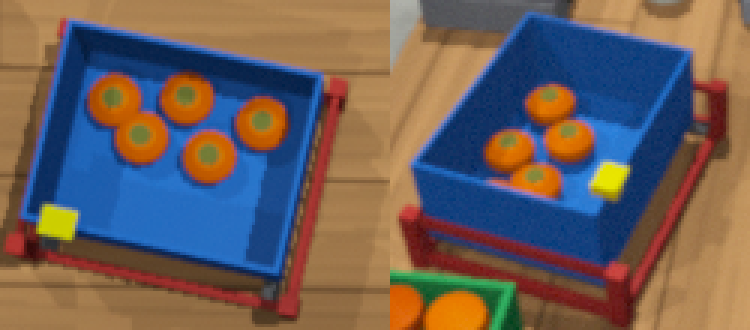

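The crops show the tab as a dark strip at raw top pixel (328,212), with the bridge running (480,190) to (620,155) in the crop. The bin faces away from the robot (+x). The tub's rim corners are clear in both views, so I'll triangulate.

```bash
cat > h.py <<'E'
import numpy as np, cv2
from scipy.optimize import least_squares
from workcell import status, viewer, manip
M={n:viewer.camera_model(n) for n in('side','top')}
def proj(n,X):
    m=M[n]; c=np.atleast_2d(X)@m['R'].T+m['t']; return np.c_[m['fx']*c[:,0]/c[:,2]+m['cx'],m['fy']*c[:,1]/c[:,2]+m['cy']]
def onz(n,p,z):
    m=M[n]; C=-m['R'].T@m['t']; d=m['R'].T@[(p[0]-m['cx'])/m['fx'],(p[1]-m['cy'])/m['fy'],1]; return C+d*(z-C[2])/d[2]
def tri(ps,pt):
    return least_squares(lambda X:np.r_[proj('side',X)[0]-ps,proj('top',X)[0]-pt],[.5,0,.1]).x
E
python3 - <<'E'
from h import *
np.set_printoptions(precision=4,suppress=True)
# rim corners order: +x+y,+x-y,-x-y,-x+y
T=np.array([(67,20),(324,72),(280,275),(22,218)])/3+[145,95]
S=np.array([(415,163),(530,13),(692,48),(605,214)]); S=(S-[390,0])/3+[140,175]
for s,t in zip(S,T): print('corner',tri(s,t))
L=np.array([(.11,.14),(.11,-.14),(-.11,-.14),(-.11,.14)])
def pts(p):
    c,s=np.cos(p[3]),np.sin(p[3]); return np.c_[L@np.array([[c,s],[-s,c]])+p[:2],np.full(4,p[2])]
f=lambda p:np.r_[(proj('side',pts(p))-S).ravel(),(proj('top',pts(p))-T).ravel()]
r=least_squares(f,[.6,.1,.143,-.2]); print('tub',r.x,np.degrees(r.x[3]),'res',f(r.x).reshape(-1,2))
# yellow stop
def cent(n,lo,hi,box,img=None):
    im=cv2.imread(f'pics/raw_{n}0.png') ; hsv=cv2.cvtColor(im,cv2.COLOR_BGR2HSV); m=cv2.inRange(hsv,lo,hi); x,y,w,h=box
    k=np.zeros_like(m); k[y:y+h,x:x+w]=m[y:y+h,x:x+w]; return k
for n,b in(('side',(200,220,40,30)),('top',(150,155,30,25))):
    k=cent(n,(24,150,120),(36,255,255),b); q=np.argwhere(k)[:,::-1]; print(n,'yellow',len(q),q.mean(0),q.min(0),q.max(0))
# tab
for n,b in(('side',(265,144,12,22)),('top',(320,205,22,14))):
    k=cent(n,(0,0,0),(180,255,50),b); q=np.argwhere(k)[:,::-1].astype(np.float32); print(n,'tab',len(q),q.mean(0),q.min(0),q.max(0),cv2.fitLine(q,cv2.DIST_L2,0,.01,.01).ravel())
    if n=='top':
        for z in(.105,.125,.145): print(z,onz(n,q.mean(0),z))
    else:
        for z,y in((.145,q[:,1].min()-.5),): print(z,onz(n,(q[q[:,1]<q[:,1].min()+4].mean(0)[0],y),z))
for a in((478,192),(622,155)): print('bridge end',onz('top',((a[0]-360)/6+295,a[1]/6+185),.088))
# stand posts
for n in('side','top'):
    im=cv2.imread(f'pics/raw_{n}0.png');
P=[(340,90),(288,300),(15,243)]
Z=[onz('top',np.array(p)/3+[145,95],.085) for p in P]; print('posts',Z,np.linalg.norm(Z[0]-Z[1]),np.linalg.norm(Z[1]-Z[2]), np.degrees(np.arctan2(*(Z[0]-Z[1])[1::-1])),np.degrees(np.arctan2(*(Z[2]-Z[1])[1::-1])))
E
```

```text
corner [0.7822 0.2867 0.1484]
corner [0.7313 0.0107 0.1425]
corner [0.5148 0.0537 0.1451]
corner [0.5661 0.3277 0.1452]
tub [ 0.6486  0.1698  0.1455 -0.1881] -10.777964219214722 res [[-0.4182  0.5467]
 [-0.33   -0.4952]
 [ 0.6156 -0.1895]
 [-1.2561 -0.1537]
 [ 0.2594  0.4623]
 [-0.2586  0.3775]
 [ 0.2383 -0.2765]
 [ 0.0546  0.885 ]]
side yellow 92 [212.8043 234.9239] [207 230] [219 240]
top yellow 110 [163.4727 169.1364] [157 164] [169 174]
side tab 14 [269.8571 152.9286] [269. 149.] [271. 158.] [  0.0015  -1.     269.8571 152.9286]
0.145 [ 0.4402 -0.2328  0.145 ]
top tab 5 [325.8 212.6] [323. 212.] [329. 213.] [  0.9801  -0.1983 325.8    212.6   ]
0.105 [ 0.4375 -0.2293  0.105 ]
0.125 [ 0.4369 -0.226   0.125 ]
0.145 [ 0.4364 -0.2227  0.145 ]
bridge end [ 0.423  -0.1958  0.088 ]
bridge end [ 0.4445 -0.2741  0.088 ]
posts [array([ 0.7265, -0.0069,  0.085 ]), array([0.4913, 0.0465, 0.085 ]), array([0.5493, 0.3494, 0.085 ])] 0.24122160522011418 0.30836861297624657 -12.790244471450041 79.1507234281769
```

```bash
cat >> h.py <<'E'
from scipy.spatial.transform import Rotation as Ro
def off(X,yaw,o=None):
    "tool-axis turn(deg) & shift to TCP X with tool y at yaw deg, pointing down, from measured pose"
    o=o or status.get_obs(); R=Ro.from_quat(o['ee_rot']); a=np.radians(yaw); y=np.array([np.cos(a),np.sin(a),0]); z=np.array([0,0,-1.]); x=np.cross(y,z)
    G=Ro.from_matrix(np.c_[x,y,z]); return np.round(np.r_[(R.inv()*G).as_rotvec(degrees=True),R.inv().apply(np.array(X)-o['position'])*1000],1)
E
python3 - <<'E'
from h import *
for p in ((.40,.42,.30),(.50,.1,.30),(.437,-.234,.24)): print(off(p,15.3))
E
```

```text
[-1.000e-01  0.000e+00  5.990e+01 -2.792e+02 -1.164e+02 -5.520e+01]
[-1.000e-01  0.000e+00  5.990e+01 -4.578e+02 -4.001e+02 -5.490e+01]
[-1.000e-01  0.000e+00  5.990e+01 -4.823e+02 -7.390e+02  5.600e+00]
```

>>> play_rows(
  plan=[0,0,0,-0.06,-0.025,-0.012,1,0,0,5,-0.12,-0.05,-0.024,1,0,0,10,-0.18,-0.075,-0.036,1,0,0,15,-0.23,-0.096,-0.046,1,0,0,20,-0.279,-0.116,-0.055,1,0,0,25,-0.31,-0.165,-0.055,1,0,0,30,-0.341,-0.214,-0.055,1,0,0,35,-0.372,-0.263,-0.055,1,0,0,40,-0.403,-0.312,-0.055,1,0,0,45,-0.43,-0.356,-0.055,1,0,0,50,-0.458,-0.4,-0.055,1,0,0,55,-0.462,-0.457,-0.05,1,0,0,60,-0.466,-0.514,-0.04,1,0,0,60,-0.47,-0.571,-0.03,1,0,0,60,-0.475,-0.63,-0.02,1,0,0,60,-0.479,-0.687,-0.01,1,0,0,60,-0.482,-0.739,0.0,1,0,0,60,-0.482,-0.739,0.005,1,0,0,60,-0.482,-0.739,0.005,1,0,0,60,-0.482,-0.739,0.005,1],
  squeeze=60,
)

```text
clock: 2.6
position: [0.4373, -0.2323, 0.2403]
ee_rot: [0.607, 0.795, 0.0, -0.0]
ft_force: [0.1, 0.9, 0.6]
grip_width: 1.001
grasp_force: 0.0
```

```bash
python3 - <<'E'
from h import *
o=status.get_obs(); print(o['clock'],o['position'],o['ee_rot'],o['ft_force']); print(off((.437,-.234,.12),15.3))
s=viewer.camera('side')[:,:,::-1]; t=viewer.camera('top')[:,:,::-1]
z=lambda im,x,y:cv2.resize(im[y:y+90,x:x+80],(400,450),interpolation=cv2.INTER_CUBIC)
cv2.imwrite('pics/c3.png',np.hstack([z(s,235,100),z(t,285,165)]))
E
```

```text
2.6 [ 0.43727892 -0.23231689  0.24034703] [ 6.06710520e-01  7.94922834e-01  1.43250336e-04 -1.10910529e-04] [0.14640911 0.85614804 0.60955898]
[  0.   -0.   -0.   -1.6  -0.7 120.3]
```

View pics/c3.png

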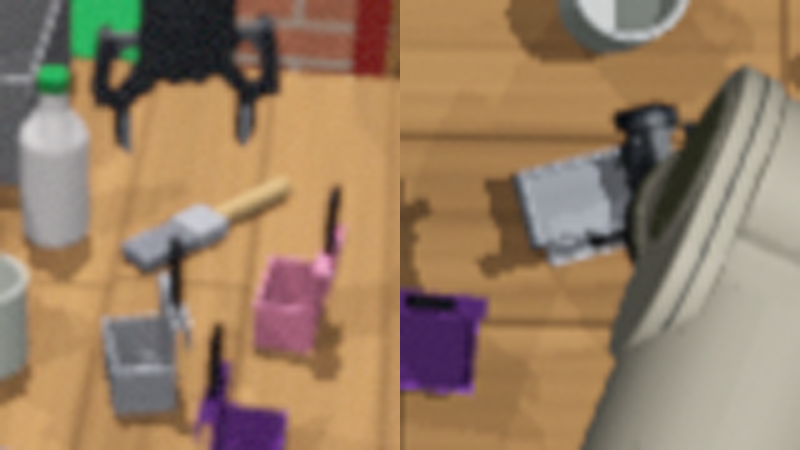

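The open fingers straddle the tab in the side view, with the fingers at crop x=125 and 245 and the tab at 177. The positions agree, so I'll descend and grip.

>>> play_rows(
  plan=[0,0,0,-0.0015,0,0.04,1,0,0,0,-0.0015,0,0.08,1,0,0,0,-0.0015,0,0.105,1,0,0,0,-0.0015,0,0.12,1,0,0,0,-0.0015,0,0.12,1,0,0,0,-0.0015,0,0.12,0,0,0,0,-0.0015,0,0.12,0,0,0,0,-0.0015,0,0.12,0,0,0,0,-0.0015,0,0.12,0,0,0,0,-0.0015,0,0.12,0,0,0,0,-0.0015,0,0.12,0],
  squeeze=80,
)

```text
clock: 4.08
position: [0.4377, -0.2351, 0.1207]
ee_rot: [0.608, 0.794, 0.0, 0.001]
ft_force: [0.7, 0.0, 5.1]
grip_width: 0.091
grasp_force: 78.9
```

>>> play_rows(
  plan=[0,0,0,0,0,-0.02,0,0,0,0,0,0,-0.06,0,0,0,0,0,0,-0.11,0,0,0,0,0,0,-0.16,0,0,0,0,0,0,-0.2,0,0,0,0,0,0,-0.2,0,0,0,0,0,0,-0.2,0],
)

```text
clock: 4.95
position: [0.4365, -0.2347, 0.3187]
ee_rot: [0.608, 0.794, -0.0, -0.001]
ft_force: [-0.1, -0.7, -3.2]
grip_width: 0.093
grasp_force: 78.3
```

```bash
python3 - <<'E'
from h import *
o=status.get_obs(); print(o['position'],o['ft_force'],o['torque'],o['grip_width']); print(off((.5454,.1386,.32),-10.8),off((.5454,.1386,.216),-10.8))
E
```

```text
[ 0.43648652 -0.23467313  0.31872682] [-0.13381071 -0.74309799 -3.24599899] [ 0.00603948  0.11159707 -0.00486499] 0.09282038594780859
[-1.000e-01 -0.000e+00  2.600e+01  3.317e+02  2.028e+02 -1.300e+00] [-1.000e-01 -0.000e+00  2.600e+01  3.316e+02  2.030e+02  1.027e+02]
```

>>> play_rows(
  plan=[0,0,4,0.041,0.025,0,0,0,0,8,0.082,0.05,0,0,0,0,12,0.124,0.076,0,0,0,0,16,0.166,0.102,0,0,0,0,20,0.208,0.127,0,0,0,0,24,0.25,0.153,0,0,0,0,26,0.291,0.178,0,0,0,0,26,0.32,0.196,0,0,0,0,26,0.332,0.203,0,0,0,0,26,0.332,0.203,0,0,0,0,26,0.332,0.203,0,0],
)

```text
clock: 6.32
position: [0.5461, 0.1367, 0.32]
ee_rot: [0.771, 0.636, -0.0, 0.0]
ft_force: [-0.6, -0.3, -2.0]
grip_width: 0.093
grasp_force: 78.4
```

```bash
python3 - <<'E'
from h import *
o=status.get_obs(); print(o['position'],o['ft_force'],o['torque'],o['grip_width'])
s=viewer.camera('side')[:,:,::-1]; t=viewer.camera('top')[:,:,::-1]
cv2.imwrite('pics/raw_side4.png',s);cv2.imwrite('pics/raw_top4.png',t)
z=lambda im,x,y:cv2.resize(im[y:y+130,x:x+100],(400,520),interpolation=cv2.INTER_CUBIC)
cv2.imwrite('pics/c4.png',np.hstack([z(s,150,145),z(t,160,85)]))
print(off((.5454,.1386,.216),-10.8))
E
```

```text
[0.54607517 0.13667272 0.31998958] [-0.63713616 -0.29380413 -1.95532911] [ 0.02341162 -0.00707715 -0.02968323] 0.09261594933027549
[ 0.000e+00 -0.000e+00 -1.000e-01  1.500e+00 -1.100e+00  1.044e+02]
```

View pics/c4.png

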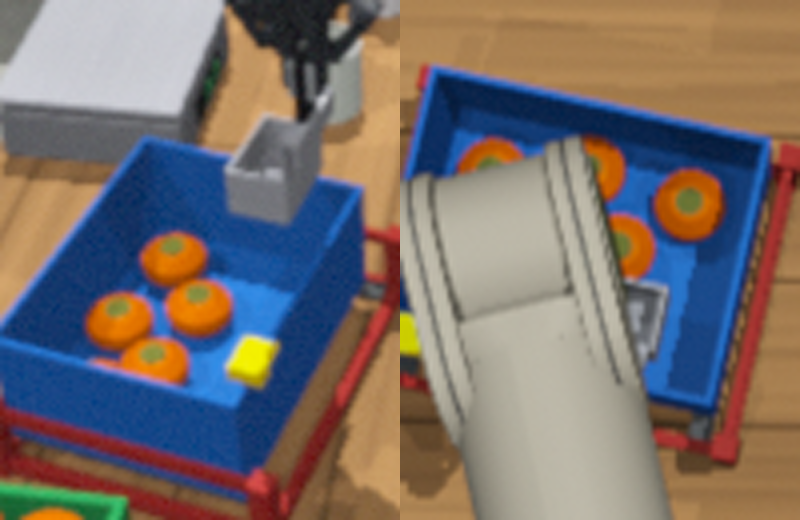

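The basket hangs upright in the grip and is aligned with the tub (bin at side crop (270,180)). I'll lower it just inside the wall, keeping the lip above the rim.

>>> play_rows(
  plan=[0,0,0,0.001,-0.001,0.04,0,0,0,0,0.001,-0.001,0.075,0,0,0,0,0.001,-0.001,0.095,0,0,0,0,0.001,-0.001,0.104,0,0,0,0,0.001,-0.001,0.104,0,0,0,0,0.001,-0.001,0.104,0,0,0,0,0.001,-0.001,0.104,0],
)

```text
clock: 7.3
position: [0.5458, 0.1398, 0.2172]
ee_rot: [0.771, 0.637, 0.001, 0.0]
ft_force: [0.2, -0.4, -3.1]
grip_width: 0.091
grasp_force: 78.3
```

>>> play_rows(
  plan=[0,0,0,0,-0.003,0,0,0,0,0,0,-0.006,0,0,0,0,0,0,-0.006,0,0,0,0,0,0,-0.006,0,0],
)

```text
clock: 7.8
position: [0.5395, 0.1409, 0.2163]
ee_rot: [0.771, 0.637, 0.0, -0.0]
ft_force: [0.6, 0.1, -3.3]
grip_width: 0.093
grasp_force: 78.3
```

>>> play_rows(
  plan=[0,0,0,0,-0.001,0,0,0,0,0,0,-0.002,0,0,0,0,0,0,-0.003,0,0,0,0,0,0,-0.003,0,0],
)

```text
clock: 8.3
position: [0.5365, 0.1415, 0.2163]
ee_rot: [0.771, 0.637, 0.0, -0.0]
ft_force: [-0.0, 0.3, -2.5]
grip_width: 0.096
grasp_force: 78.3
```

>>> play_rows(
  plan=[0,0,0,0,-0.001,0,0,0,0,0,0,-0.002,0,0,0,0,0,0,-0.002,0,0,0,0,0,0,-0.002,0,0],
)

```text
clock: 8.8
position: [0.5346, 0.1419, 0.2163]
ee_rot: [0.771, 0.637, 0.0, -0.0]
ft_force: [0.3, -0.2, -2.3]
grip_width: 0.092
grasp_force: 78.3
```

>>> play_rows(
  plan=[0,0,0,0,-0.001,0,0,0,0,0,0,-0.001,0,0,0,0,0,0,-0.001,0,0],
)

```text
clock: 9.18
position: [0.534, 0.1419, 0.2164]
ee_rot: [0.771, 0.637, 0.0, 0.0]
ft_force: [4.3, -0.9, -4.6]
grip_width: 0.094
grasp_force: 78.1
```

>>> play_rows(
  plan=[0,0,0,0,-0.001,0,0,0,0,0,0,-0.001,0,0,0,0,0,0,-0.001,0,0],
)

```text
clock: 9.55
position: [0.5335, 0.142, 0.2166]
ee_rot: [0.771, 0.637, 0.001, 0.001]
ft_force: [7.2, -0.2, -5.5]
grip_width: 0.095
grasp_force: 78.2
```

Contact came about 2 mm short of the current command. I'll back off 3.5 mm to centre the slot, then lower.

>>> play_rows(
  plan=[0,0,0,0,0.002,0,0,0,0,0,0,0.0035,0,0,0,0,0,0,0.0035,0.004,0,0,0,0,0,0.0035,0.008,0,0,0,0,0,0.0035,0.01,0,0,0,0,0,0.0035,0.01,0],
)

```text
clock: 10.3
position: [0.5359, 0.1415, 0.2061]
ee_rot: [0.771, 0.637, -0.0, -0.0]
ft_force: [0.6, -0.2, -2.5]
grip_width: 0.091
grasp_force: 78.6
```

>>> play_rows(
  plan=[0,0,0,0,0,0.001,0,0,0,0,0,0,0.002,0,0,0,0,0,0,0.003,0,0,0,0,0,0,0.003,0],
)

```text
clock: 10.8
position: [0.536, 0.1415, 0.2032]
ee_rot: [0.771, 0.637, -0.0, -0.0]
ft_force: [-0.1, -0.3, -2.5]
grip_width: 0.095
grasp_force: 78.6
```

>>> play_rows(
  plan=[0,0,0,0,0,0.001,0,0,0,0,0,0,0.002,0,0,0,0,0,0,0.003,0,0,0,0,0,0,0.003,0],
)

```text
clock: 11.3
position: [0.536, 0.1415, 0.2002]
ee_rot: [0.771, 0.637, -0.0, -0.0]
ft_force: [0.0, -0.2, -2.2]
grip_width: 0.092
grasp_force: 78.6
```

>>> play_rows(
  plan=[0,0,0,0,0,0.001,0,0,0,0,0,0,0.002,0,0,0,0,0,0,0.003,0,0,0,0,0,0,0.003,0],
)

```text
clock: 11.8
position: [0.536, 0.1415, 0.1972]
ee_rot: [0.771, 0.637, -0.0, -0.0]
ft_force: [-0.0, 0.6, -3.1]
grip_width: 0.095
grasp_force: 78.6
```

>>> play_rows(
  plan=[0,0,0,0,0,0.001,0,0,0,0,0,0,0.002,0,0,0,0,0,0,0.003,0,0,0,0,0,0,0.003,0],
)

```text
clock: 12.3
position: [0.536, 0.1415, 0.1942]
ee_rot: [0.771, 0.637, -0.0, -0.0]
ft_force: [0.7, -0.1, -2.7]
grip_width: 0.097
grasp_force: 78.6
```

>>> play_rows(
  plan=[0,0,0,0,0,0.001,0,0,0,0,0,0,0.002,0,0,0,0,0,0,0.003,0,0,0,0,0,0,0.003,0],
)

```text
clock: 12.8
position: [0.536, 0.1415, 0.1912]
ee_rot: [0.771, 0.637, -0.0, -0.0]
ft_force: [0.7, -0.4, -3.2]
grip_width: 0.098
grasp_force: 78.6
```

>>> play_rows(
  plan=[0,0,0,0,0,0.001,0,0,0,0,0,0,0.002,0,0,0,0,0,0,0.003,0,0,0,0,0,0,0.003,0],
)

```text
clock: 13.3
position: [0.536, 0.1415, 0.1882]
ee_rot: [0.771, 0.637, -0.0, -0.0]
ft_force: [-0.7, 0.1, -3.5]
grip_width: 0.095
grasp_force: 78.6
```

>>> play_rows(
  plan=[0,0,0,0,0,0.001,0,0,0,0,0,0,0.002,0,0,0,0,0,0,0.003,0,0,0,0,0,0,0.003,0],
)

```text
clock: 13.8
position: [0.536, 0.1415, 0.1852]
ee_rot: [0.771, 0.637, -0.0, -0.0]
ft_force: [-1.1, -0.5, -3.7]
grip_width: 0.094
grasp_force: 78.6
```

>>> play_rows(
  plan=[0,0,0,0,0,0.001,0,0,0,0,0,0,0.0015,0,0,0,0,0,0,0.0015,0],
)

```text
clock: 14.18
position: [0.5361, 0.1415, 0.1838]
ee_rot: [0.771, 0.637, 0.0, -0.0]
ft_force: [-0.5, 0.2, -2.4]
grip_width: 0.094
grasp_force: 78.6
```

>>> play_rows(
  plan=[0,0,0,0,0,0.001,0,0,0,0,0,0,0.0015,0,0,0,0,0,0,0.0015,0],
)

```text
clock: 14.55
position: [0.5361, 0.1415, 0.1825]
ee_rot: [0.771, 0.637, 0.0, -0.0]
ft_force: [-0.7, -0.8, 0.2]
grip_width: 0.098
grasp_force: 79.2
```

>>> play_rows(
  plan=[0,0,0,0,0,0.001,0,0,0,0,0,0,0.001,0,0,0,0,0,0,0.001,0],
)

```text
clock: 14.92
position: [0.5362, 0.1415, 0.1817]
ee_rot: [0.771, 0.637, 0.0, -0.0]
ft_force: [-2.9, -1.8, 4.9]
grip_width: 0.096
grasp_force: 79.9
```

>>> play_rows(
  plan=[0,0,0,0,0,0.0005,0,0,0,0,0,0,0.001,0,0,0,0,0,0,0.001,0],
)

```text
clock: 15.3
position: [0.5362, 0.1415, 0.181]
ee_rot: [0.771, 0.637, 0.0, -0.0]
ft_force: [-4.8, -1.3, 8.8]
grip_width: 0.095
grasp_force: 80.4
```

Bridge contact is at TCP z≈0.183, which puts the rim at about 0.147 and agrees with vision. I'll ease the pressure, shift slightly in -x, and look.

>>> play_rows(
  plan=[0,0,0,0,-0.001,-0.0005,0,0,0,0,0,-0.001,-0.001,0,0,0,0,0,-0.001,-0.001,0],
)

```text
clock: 15.68
position: [0.5359, 0.1416, 0.1818]
ee_rot: [0.771, 0.637, 0.001, 0.001]
ft_force: [3.3, -1.0, 4.5]
grip_width: 0.098
grasp_force: 79.6
```

```bash
python3 - <<'E'
from h import *
o=status.get_obs(); print(o['position'],o['ft_force'],o['torque'])
s=viewer.camera('side')[:,:,::-1]; t=viewer.camera('top')[:,:,::-1]
z=lambda im,x,y:cv2.resize(im[y:y+104,x:x+80],(400,520),interpolation=cv2.INTER_CUBIC)
cv2.imwrite('pics/c5.png',np.hstack([z(s,175,155),z(t,190,120)]))
E
```

```text
[0.53591181 0.14160558 0.18180629] [ 3.25881588 -1.00303004  4.45149293] [-0.3222556  -0.68050684 -0.03712992]
```

View pics/c5.png

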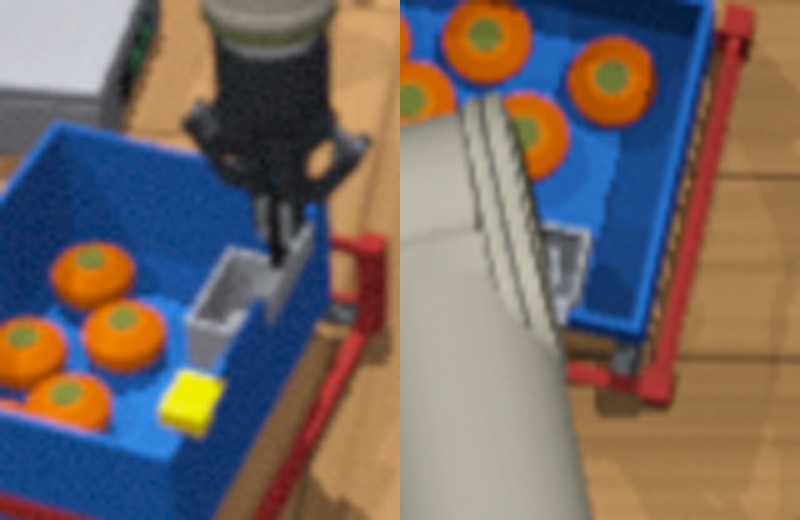

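The basket is over the near wall with its bin inside (side crop: bin at (220,320), bridge at (290,260)). It is clear of the yellow stop at (193,400). Next I'll ease the pressure and slide along +tool x in stages, watching forces.

>>> play_rows(
  plan=[0,0,0,0,0.0005,-0.0005,0,0,0,0,0.003,0.0005,-0.0005,0,0,0,0,0.008,0.0005,-0.0005,0,0,0,0,0.014,0.0005,-0.0005,0,0,0,0,0.02,0.0005,-0.0005,0,0,0,0,0.02,0.0005,-0.0005,0],
)

```text
clock: 16.52
position: [0.5389, 0.1613, 0.1816]
ee_rot: [0.771, 0.637, -0.001, -0.0]
ft_force: [-0.9, -2.5, 5.8]
grip_width: 0.094
grasp_force: 79.9
```

```bash
cat > f.py <<'E'
from h import *
o=status.get_obs(); R=Ro.from_quat(o['ee_rot']); d=o['position'][:2]-[.6486,.1698]; a=np.radians(10.8)
print('tool F',R.inv().apply(o['ft_force']),'stand x,y',d@[np.cos(a),-np.sin(a)],d@[np.sin(a),np.cos(a)],'z',o['position'][2],R.as_rotvec())
E
python3 f.py
```

```text
tool F [-2.66684666 -0.39348065 -5.76830539] stand x,y -0.10617404300528943 -0.028887139643738232 z 0.18156248827806246 [-2.42070683e+00 -2.00175432e+00  2.18683989e-03]
```

>>> play_rows(
  plan=[0,0,0,0.003,0,-0.0005,0,0,0,0,0.009,0,-0.0005,0,0,0,0,0.015,0,-0.0005,0,0,0,0,0.021,0,-0.0005,0,0,0,0,0.027,0,-0.0005,0,0,0,0,0.03,0,-0.0005,0,0,0,0,0.03,0,-0.0005,0],
)

```text
clock: 17.4
position: [0.5449, 0.1915, 0.1822]
ee_rot: [0.77, 0.638, 0.0, -0.0]
ft_force: [-0.7, -0.3, 1.5]
grip_width: 0.096
grasp_force: 79.4
```

```bash
python3 f.py
```

```text
tool F [-0.46962693 -0.61058073 -1.52876904] stand x,y -0.10592876896548682 0.00189827231555445 z 0.18223729012454304 [-2.41994254e+00 -2.00250769e+00 -7.56833832e-04]
```

>>> play_rows(
  plan=[0,0,0,0.003,0,0,0,0,0,0,0.009,0,0,0,0,0,0,0.015,0,0,0,0,0,0,0.021,0,0,0,0,0,0,0.025,0,0,0,0,0,0,0.025,0,0,0],
)

```text
clock: 18.15
position: [0.5498, 0.216, 0.1823]
ee_rot: [0.77, 0.637, 0.0, -0.0]
ft_force: [1.2, 0.1, 1.1]
grip_width: 0.091
grasp_force: 79.3
```

```bash
python3 f.py
```

```text
tool F [ 0.36053175  1.12110041 -1.05628512] stand x,y -0.10574583097653427 0.026902741887560266 z 0.1823048453843993 [-2.42029886e+00 -2.00248034e+00 -1.11635305e-03]
```

>>> play_rows(
  plan=[0,0,0,0.003,0,0,0,0,0,0,0.007,0,0,0,0,0,0,0.012,0,0,0,0,0,0,0.016,0,0,0,0,0,0,0.02,0,0,0,0,0,0,0.023,0,0,0,0,0,0,0.023,0,0,0],
)

```text
clock: 19.02
position: [0.5542, 0.2383, 0.1824]
ee_rot: [0.771, 0.637, 0.0, -0.0]
ft_force: [1.6, -2.7, 0.3]
grip_width: 0.093
grasp_force: 79.2
```

```bash
python3 f.py
```

```text
tool F [-2.36178938  2.06446646 -0.34238088] stand x,y -0.10558400019866189 0.049552289175358054 z 0.1823538275066324 [-2.42088800e+00 -2.00216756e+00 -9.95180865e-04]
```

>>> play_rows(
  plan=[0,0,0,0.002,0,0,0,0,0,0,0.004,0,0,0,0,0,0,0.006,0,0,0,0,0,0,0.006,0,0,0],
)

```text
clock: 19.52
position: [0.5553, 0.2439, 0.1823]
ee_rot: [0.771, 0.637, 0.0, 0.0]
ft_force: [3.1, -3.2, 1.9]
grip_width: 0.095
grasp_force: 79.1
```

```bash
python3 f.py
```

```text
tool F [-2.60194488  3.63483493 -1.86278848] stand x,y -0.10556655569558544 0.055312449603709984 z 0.18233845277406993 [2.42101874e+00 2.00192166e+00 5.82376652e-04]
```

>>> play_rows(
  plan=[0,0,0,0,0.001,0,0,0,0,0,0.001,0.001,0,0,0,0,0,0.002,0.001,0,0,0,0,0,0.002,0.001,0,0],
)

```text
clock: 20.02
position: [0.5563, 0.246, 0.1822]
ee_rot: [0.771, 0.637, -0.0, -0.0]
ft_force: [-1.5, -1.4, 1.7]
grip_width: 0.097
grasp_force: 79.4
```

```bash
python3 f.py
```

```text
tool F [-1.66457212 -1.22742611 -1.66421201] stand x,y -0.10496753237583803 0.05750353088437132 z 0.18224863289512738 [-2.42031086e+00 -2.00213647e+00  2.27287573e-07]
```

>>> play_rows(
  plan=[0,0,0,0.001,0,0,0,0,0,0,0.0015,0,0,0,0,0,0,0.0015,0,0,0],
)

```text
clock: 20.4
position: [0.5567, 0.2471, 0.1823]
ee_rot: [0.771, 0.637, 0.0, -0.0]
ft_force: [-1.7, -2.3, 1.4]
grip_width: 0.094
grasp_force: 79.4
```

```bash
python3 f.py
```

```text
tool F [-2.54985658 -1.20426887 -1.37400846] stand x,y -0.10472156412077528 0.058746627260274874 z 0.18228210140272122 [-2.42092980e+00 -2.00198284e+00 -1.38155457e-04]
```

>>> play_rows(
  plan=[0,0,0,0.001,0,0,0,0,0,0,0.0015,0,0,0,0,0,0,0.0015,0,0,0],
)

```text
clock: 20.78
position: [0.5571, 0.2486, 0.1823]
ee_rot: [0.771, 0.637, 0.0, 0.0]
ft_force: [0.1, -2.1, 2.1]
grip_width: 0.099
grasp_force: 79.4
```

```bash
python3 f.py
```

```text
tool F [-2.00757426  0.45446836 -2.13232572] stand x,y -0.1046235204942055 0.06022971365821916 z 0.1823087022675756 [2.42106153e+00 2.00199782e+00 3.56141295e-04]
```

>>> play_rows(
  plan=[0,0,0,0.001,0,0,0,0,0,0,0.001,0,0,0,0,0,0,0.001,0,0,0],
)

```text
clock: 21.15
position: [0.5573, 0.2496, 0.1823]
ee_rot: [0.771, 0.637, 0.0, -0.0]
ft_force: [0.6, -1.9, 1.6]
grip_width: 0.097
grasp_force: 79.3
```

```bash
python3 f.py
```

```text
tool F [-1.77166481  0.91199017 -1.61588005] stand x,y -0.1046650419581096 0.06130705079795807 z 0.18233951850113808 [-2.42094936e+00 -2.00202000e+00 -5.30758065e-04]
```

>>> play_rows(
  plan=[0,0,0,0.001,0,0,0,0,0,0,0.001,0,0,0,0,0,0,0.001,0,0,0],
)

```text
clock: 21.52
position: [0.5574, 0.2505, 0.1823]
ee_rot: [0.771, 0.637, 0.0, -0.0]
ft_force: [-0.2, -2.2, 1.6]
grip_width: 0.091
grasp_force: 79.3
```

```bash
python3 f.py
```

```text
tool F [-2.17876718  0.25192763 -1.63206921] stand x,y -0.10470938086461415 0.0622243069508156 z 0.1823290436309414 [-2.42097446e+00 -2.00193457e+00 -2.22217845e-04]
```

>>> play_rows(
  plan=[0,0,0,0.001,0,0,0,0,0,0,0.001,0,0,0,0,0,0,0.001,0,0,0],
)

```text
clock: 21.9
position: [0.5576, 0.2515, 0.1823]
ee_rot: [0.771, 0.637, 0.0, -0.0]
ft_force: [-0.3, -1.8, 1.7]
grip_width: 0.095
grasp_force: 79.3
```

```bash
python3 f.py
```

```text
tool F [-1.87476532  0.01684842 -1.74221606] stand x,y -0.10469644263022582 0.06318066167696525 z 0.18227326109551936 [-2.42102118e+00 -2.00191736e+00 -4.99783777e-05]
```

>>> play_rows(
  plan=[0,0,0,0.001,0,0,0,0,0,0,0.001,0,0,0,0,0,0,0.001,0,0,0],
)

```text
clock: 22.28
position: [0.5578, 0.2524, 0.1823]
ee_rot: [0.771, 0.637, -0.0, -0.0]
ft_force: [-0.3, -3.6, 1.7]
grip_width: 0.095
grasp_force: 79.4
```

```bash
python3 f.py
```

```text
tool F [-3.55399336  0.3749222  -1.6590712 ] stand x,y -0.1046995435953045 0.0641148745119357 z 0.18230449844083674 [-2.42110052e+00 -2.00181466e+00  8.09340013e-07]
```

>>> play_rows(
  plan=[0,0,0,0.001,0,0,0,0,0,0,0.001,0,0,0,0,0,0,0.001,0,0,0],
)

```text
clock: 22.65
position: [0.5579, 0.2526, 0.1822]
ee_rot: [0.771, 0.637, -0.001, 0.0]
ft_force: [-1.1, -5.7, 2.3]
grip_width: 0.098
grasp_force: 79.4
```

>>> play_rows(
  plan=[0,0,0,0.001,0,0,0,0,0,0,0.001,0,0,0,0,0,0,0.001,0,0,0],
)

```text
clock: 23.02
position: [0.558, 0.2528, 0.1821]
ee_rot: [0.771, 0.637, -0.001, 0.0]
ft_force: [-3.9, -8.0, 2.8]
grip_width: 0.093
grasp_force: 79.6
```

```bash
python3 f.py
```

```text
tool F [-8.63345818 -2.36339673 -2.7956162 ] stand x,y -0.10456020269768347 0.06453687189544306 z 0.18208572845799725 [ 2.42175036  1.99991794 -0.00353432]
```

The basket is firmly against the stop: the commanded motion no longer moves it and the force is rising. I'll back off most of the preload and release.

>>> play_rows(
  plan=[0,0,0,-0.0015,0.0003,0,0,0,0,0,-0.0015,0.0003,0,0,0,0,0,-0.0015,0.0003,0,0],
)

```text
clock: 23.4
position: [0.5579, 0.2526, 0.1822]
ee_rot: [0.771, 0.637, -0.0, -0.0]
ft_force: [-1.8, -4.9, 2.2]
grip_width: 0.091
grasp_force: 79.4
```

```bash
python3 f.py
```

```text
tool F [-5.18597211 -0.81142258 -2.15129108] stand x,y -0.10458927260338369 0.06432409449818065 z 0.18215769861867503 [-2.42111395e+00 -2.00186871e+00  1.39727217e-03]
```

>>> play_rows(
  plan=[0,0,0,0,0,0,0.15,0,0,0,0,0,0,0.25,0,0,0,0,0,0,0.4,0,0,0,0,0,0,0.5,0,0,0,0,0,0,0.6,0,0,0,0,0,0,0.6],
  squeeze=20,
)

```text
clock: 24.15
position: [0.5582, 0.2529, 0.1823]
ee_rot: [0.771, 0.637, 0.0, -0.0]
ft_force: [0.1, 0.2, 0.2]
grip_width: 0.602
grasp_force: 0.0
```

>>> play_rows(
  plan=[0,0,0,0,0,-0.01,0.6,0,0,0,0,0,-0.03,0.6,0,0,0,0,0,-0.07,0.6,0,0,0,0,0,-0.12,0.6,0,0,0,-0.05,-0.03,-0.15,0.6,0,0,0,-0.1,-0.08,-0.16,0.6,0,0,0,-0.15,-0.12,-0.16,0.6,0,0,0,-0.2,-0.12,-0.16,0.6,0,0,0,-0.25,-0.12,-0.16,0.6,0,0,0,-0.3,-0.12,-0.16,0.6,0,0,0,-0.3,-0.12,-0.16,0.6,0,0,0,-0.3,-0.12,-0.16,0.6],
)

```text
clock: 25.65
position: [0.384, -0.0188, 0.3428]
ee_rot: [0.771, 0.637, 0.001, -0.0]
ft_force: [-0.1, 0.8, 0.5]
grip_width: 0.595
grasp_force: 0.0
```

```bash
python3 - <<'E'
from h import *
s=viewer.camera('side')[:,:,::-1]; t=viewer.camera('top')[:,:,::-1]
cv2.imwrite('pics/raw_s6.png',s); cv2.imwrite('pics/raw_t6.png',t)
z=lambda im,x,y:cv2.resize(im[y:y+90,x:x+60],(400,600),interpolation=cv2.INTER_CUBIC)
cv2.imwrite('pics/c6.png',np.hstack([z(s,185,190),z(t,145,110)]))
E
```

```text
(no output)
```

View pics/c6.png

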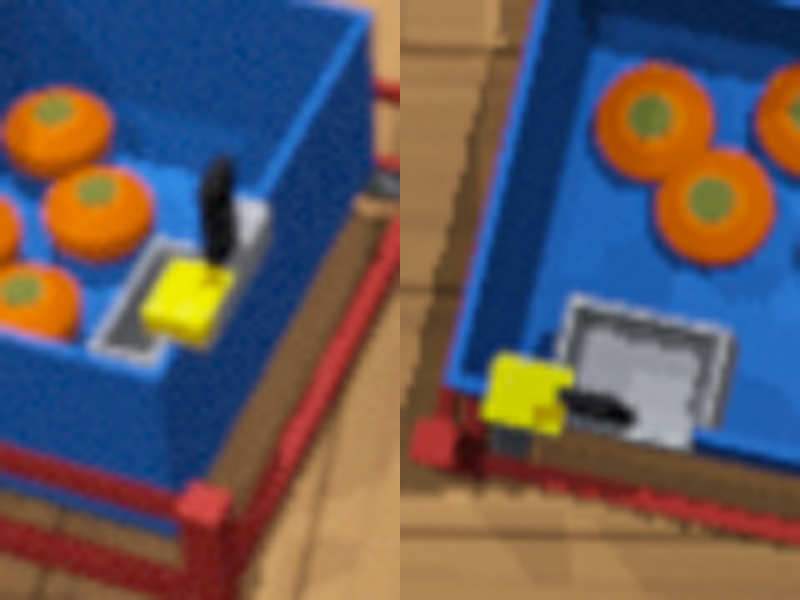

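The basket hangs upright with its lip outside the wall (side crop (255,230)) and its bin inside. Its side is under the yellow keeper, against the stop (top crop (570,400)), and the gripper is clear. I'll hand the job in.

```bash
python3 -c "
from workcell import manip
print(manip.hand_in())"
```

```text
the job is handed in; nothing more can be done
None
```

The basket is hanging on the tub's near wall, slid under the keeper and up against the yellow stop, released with the arm clear. I handed the job in at about 26 s; the hand-in gave no verdict.

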